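# Close a gift carton with the two-button press

### The job

With the fingertips, push the red star carton along its channel until it is fully home against the end stop of the blue press, without lifting or tipping it. Then press both green buttons on the console down together, one fingertip on each, hold them fully down for at least three seconds, and let go. Never push in one green button without the other, and leave the red stop button and everything else on the table alone.

Things in the scene. Friction and masses are not known exactly. Their poses are not given: they have to be found in the camera images.
- press: Blue carton press, fixed, at the robot's left or right. Origin: underside, on the channel's middle line. x: along the channel to the end stop (pushing direction), z up. Bed 12 mm above the table. Channel open at top and near end, 66 mm wide between rails (tops at 24 mm) from x = -100 mm to the stop's face at x = 100 mm. Blue head over it from x = 63 mm on, at heights 83 to 145 mm, 150 mm wide.
- home (a point): Where the carton's centre lies when the carton is fully home: x = 50 mm, y = 0, z = 37 mm in the press's frame, axes as the press's.
- carton_center (a point): Centre of the loose red carton with yellow stars, 100 mm long (x, along the channel) x 60 mm wide x 50 mm high, about 160 g. It lies in the channel, its underside on the bed, its top 62 mm above the table, and starts 60 to 100 mm short of home. Axes as the press's to within about 2 degrees; the robot-side end face to push on is 50 mm from the centre at -x.
- console: Grey start console, fixed, 150 (x) x 170 (y) x 45 mm high, black top, on the other side from the press. Origin: centre of its underside; z up; green buttons at x = -30 mm, y = +30 and -30 mm, red stop button at x = 45 mm, y = 0.
- go_left_top (a point): Centre of the top face of the left green button, 69 mm above the table when up, cap 30 mm across, standing 12 mm proud of its 46 mm wide steel collar. The two green buttons stand 60 mm apart, centre to centre, along the console's y axis. The point moves down with the button.
- go_right_top (a point): The same for the right green button.
- go_left (a joint): Travel of the left green button, m: 0 up, 0.008 fully down. It springs back. About 1.4 N starts it and 4.5 N holds it fully down (9 N for the pair).
- go_right (a joint): The same for the right green button.
- stop (a joint): Travel of the red stop button (36 mm across, yellow collar) at the console's far side, 75 mm from the green ones: 0 up, 0.008 down. Leave it alone.
- jar_a: Bystander: small amber jar with a black lid, 51 mm across, 58 mm high, between press and console. Origin: underside centre.
- jar_b: Bystander: small amber jar with a black lid, 51 mm across, 58 mm high, near the robot. Origin: underside centre.
- tape: Bystander: roll of orange tape lying flat, 80 mm across, 25 mm high. Origin: underside centre.
- glue: Bystander: white glue bottle with a red cap, 44 mm across, 120 mm high. Origin: underside centre.
- stapler: Bystander: red and black stapler, 150 x 34 x 45 mm. Origin: underside centre.
- spare: Bystander: plain kraft carton, 100 x 60 x 50 mm. Origin: underside centre.
- mug: Bystander: blue mug, 80 mm across, 90 mm high. Origin: underside centre.
Not all that is in view belongs to the job. What is shaped like the part that bears carton_center but purple is not meant.

How it is judged:
On the way, in this order (a step that is already met when the one before it is completed fails the run):
1. the red carton is pushed home against the end stop (x of carton_center in the frame of home between -0.005 and 0.005 m and y of carton_center in the frame of home between -0.008 and 0.008 m and z of carton_center in the frame of home below 0.004 m and angle between the x axis of carton_center and the x axis of press, either way round below 0.12 rad), for 0.2 s.
2. both green buttons are held down together by the fingers for three seconds with the carton home (all of step 1 and value of joint each of go_left, go_right above 0.006 m and contact force between the fingers and console above 2 N), for 2.8 s.
At the end, for the whole second after the job is handed in: The red carton rests on the bed within 5 mm of home along the channel (8 mm across, 7 degrees), at rest; both green buttons are up again (within 1 mm) and the red stop is up (all of step 1 and value of joint each of go_left, go_right below 0.001 m and value of joint stop below 0.002 m and linear speed of carton below 0.01 m/s); the robot touches nothing.
It fails at once if one green button is pushed in (over 5 mm) while the other is up (under 2 mm) ((value of joint go_left above 0.005 m and value of joint go_right below 0.002 m) or (value of joint go_right above 0.005 m and value of joint go_left below 0.002 m)).
It fails at once if a green button is pushed in (over 5 mm) while the carton is not home (value of joint any of go_left, go_right above 0.005 m and not (x of carton_center in the frame of home between -0.005 and 0.005 m and y of carton_center in the frame of home between -0.008 and 0.008 m and z of carton_center in the frame of home below 0.004 m and angle between the x axis of carton_center and the x axis of press, either way round below 0.12 rad)).
It fails at once if the carton is lifted (more than 15 mm) or tipped (more than 20 degrees) (height (world z) of carton_center above 0.052 m or angle between carton_center's own z axis and vertical above 0.35 rad).
It fails at once if the red stop button is pressed (over 3 mm) (value of joint stop above 0.003 m).
It fails at once if a bystander is moved more than 30 mm (distance of any of jar_a, jar_b, tape, glue, stapler, spare, mug from where it was at the start of the episode above 0.03 m).
It also fails if it takes over 61 s, if anything falls off the work surface, if the arm or the gripper's body presses on something with over 40 N, if the wrist force passes 120 N, or if a joint passes its speed limit or range.

### The arm

A 6-joint arm with a two-finger parallel gripper is mounted at the origin on the work surface. World frame = base frame: x ahead of the robot, y to its left, z up, the work surface at z = 0. Lengths are in m, angles in rad, forces in N, time in s.
With the tool pointing down it reaches from about 0.375 to 0.9 m from the base axis. Payload 3.1 kg.
Tool frame: the origin (TCP) lies between the finger pads; the fingertips stand 8 mm ahead of it and the grasp point (between the pads) lies 11 mm behind it; z points along the fingers, y is the line along which they close (so a half turn about z gives the same grasp; the last joint's range is limited). The gripper opens to 87 mm and grips with 3 to 60 N. Pads are 19 mm wide; open, the fingers measure 117 mm over their backs; the gripper's body (75 mm by 190 mm) begins 51 mm behind the grasp point.
Start: joints at [0.95, 0.527, 1.433, -0, 1.181, -0.178], TCP at [0.268, 0.565, 0.231] pointing down, gripper open.
Joint ranges: [-3.08, 3.08], [-0.75, 2.2], [0.22, 2.44], [-1.43, 4.57], [0, 2.65], [-2.85, 2.85]. Speed limits (rad/s): [2.79, 2.79, 3.14, 3.14, 3.14, 3.14].

### API

Orientations are given as a unit quaternion [x, y, z, w].
In Python, from rig import robot, vision, job gives the robot as it stands.
- The arm moves only by the shell command python3 -m handwheel 'ROWS' [OPENING] [FORCE]. ROWS is JSON, a list of rows, each a list of 4 numbers: the shift along the tool's x, y, z as a fraction of full scale, then the turn about the tool's z as a fraction of full scale. A call has 1 to 20 rows; each row is the pose to reach, as a shift and turn from the pose commanded when the call began, along the tool's axes at that moment, turning the shorter way round; what a row does not reach only later rows make up. Full scale, the value 1, is 300 mm for a shift and 2 pi rad for a turn. A row lasts 1/12 s, in which the tool goes at most 41.7 mm and 7.16 degrees, less where a joint would pass 70% of its speed; a pose out of reach is approached as far as the arm can. A call with a number of a shift or a turn outside -1 to 1 is refused whole. A call with a gripper value outside its range is refused whole. OPENING is the opening in per cent of the stroke, from 0 (shut) to 100 (fully open), set as the call begins (- or left out, the last holds). The fingers move at their own pace and stop on an object; FORCE is the grip in N (left out, the last holds). Time passes only in rows, so rows that repeat a pose let the fingers close. It gives the time, the measured TCP pose, the force, the opening and the grip force at its end, in the units of the state.
- robot.get_obs(): the state, without advancing time (a new reading comes with each control period).
- vision.camera(name): name is "side" or "top" or "wrist"; returns a dict with "frame" (384x512x3 uint8, red, green, blue), "K" (3x3 intrinsics, pixels), "cam_to_world" (4x4, takes a point from camera to world coordinates); the wrist camera has in their place "hand_eye" (4x4, takes a point from camera to tool coordinates, whose origin is the TCP and whose axes are the flange's). Camera axes: x right, y down, z forward; pixel columns grow to the right and rows downward; lengths in m; the calibration is good to about 2 mm. A picture is of the moment at which its call begins: read the wrist's pose just before it. There is no depth.
- job.hand_in(): hands the job in; it is judged then, once.
Trained networks look in the newest picture that a camera, given by its name, has taken for a name from the list of things; names that differ only in an ending like _2 or _b are one class to them, and where a whole thing is asked for, a point or a joint stands for the part that bears it (a point fixed in the world has none). Each returns a list of dicts, best first, with "conf" (0 to 1); they miss things now and then, are a little off and sometimes report something else, mostly with a low value. They report only what shows in the picture. A call takes as long as a camera call. They do not tell look-alikes from the thing itself.
- vision.look_for(camera, label): "point" ([row, column] in pixels, amid what is visible of it).
- vision.outline_of(camera, label): "mask" (384x512 bool, what is visible of it) and "point" ([row, column] in pixels, amid what is visible of it).
The state is a dict: "time": time; "q": joint angles; "joint_velocities": joint speeds; "joint_torque": joint torques, N m; "position": TCP position; "tool_rot": TCP orientation; "ft_force": force on the tool from outside, world axes, zero at the start; "moment": the same for the moment, N m; "grip_width": finger opening in m; "grip_force": force on a finger pad.
Only numpy, scipy, OpenCV 4.12 (cv2) and the standard library are available. Lean on these libraries where they do the work, as an engineer would, in place of code of your own. Each camera call takes 0.05 s, during which the arm holds its last target. There are 200 camera calls.

## Working session

There is one attempt and no reset: what is moved stays moved. The work goes in short steps, Python scripts to look and compute and a shell command to move; the robot and the scene stay as the last step left them, time stands still between calls to the robot, and variables do not carry over. Pictures are saved under pics/ and viewed, at most 10 in all, crops included, and the job is handed in when it is done.

```bash
mkdir -p pics; cat > h.py <<'E'
import numpy as np, cv2
from rig import robot, vision, job
from scipy.spatial.transform import Rotation as R
def cam(n):
    o=robot.get_obs(); c=vision.camera(n)
    if n=='wrist':
        T=np.eye(4);T[:3,:3]=R.from_quat(o['tool_rot']).as_matrix();T[:3,3]=o['position'];c['M']=T@np.array(c['hand_eye'])
    else: c['M']=np.array(c['cam_to_world'])
    return c
def ray(c,p):
    d=np.linalg.inv(c['K'])@[p[1],p[0],1]; return c['M'][:3,3],c['M'][:3,:3]@d
def at_z(c,p,z):
    o,d=ray(c,p); return o+d*(z-o[2])/d[2]
def tri(c1,p1,c2,p2):
    o,d=ray(c1,p1);q,e=ray(c2,p2)
    s=np.linalg.lstsq(np.c_[d,-e],q-o,rcond=None)[0]; a=o+s[0]*d;b=q+s[1]*e
    return (a+b)/2,np.linalg.norm(a-b)
def proj(c,X):
    x=np.linalg.inv(c['M'])@np.r_[X,1]; u=c['K']@x[:3]; return u[1]/u[2],u[0]/u[2]
def save(c,n): cv2.imwrite('pics/'+n,c['frame'][:,:,::-1])
E
python3 - <<'E'
from h import *
o=robot.get_obs();print(o)
ims=[]
for n in('top','side','wrist'):
    c=cam(n);ims.append(c['frame']);print(n,c['M'][:3].round(3).tolist(),c['K'].tolist() if hasattr(c['K'],'tolist') else c['K'])
    if n=='wrist':print(c['hand_eye'])
    for l in ['press','carton_center','console','go_left_top','go_right_top','stop','jar_a','glue','mug','tape','stapler','spare']:
        print(n,l,[(np.round(d['point']).tolist(),round(d['conf'],2)) for d in vision.look_for(n,l)])
    save(c,n+'0.png')
E
```

```text
{'time': 0.0, 'q': array([ 9.49482364e-01,  5.28465093e-01,  1.43389539e+00, -2.66714608e-05,
        1.18138379e+00, -1.78500443e-01]), 'joint_velocities': array([ 0.00030254, -0.00021043,  0.00069957, -0.00029979, -0.00098672,
        0.00223466]), 'joint_torque': array([ 6.97074320e-04, -4.40037274e+01, -1.76597339e+01,  6.34125411e-02,
        5.82309254e-02, -1.99384071e-04]), 'position': array([0.26736214, 0.56414077, 0.22957447]), 'tool_rot': array([ 2.19597181e-01,  9.75590037e-01, -9.95726954e-04, -4.07489460e-04]), 'ft_force': array([-0.00577405,  0.74437859,  0.35402464]), 'moment': array([-0.00948293,  0.00442634, -0.02365691]), 'grip_force': 0.0, 'grip_width': 0.08701100141213516}
top [[0.026, -0.993, 0.118, 0.393], [-0.999, -0.024, 0.023, -0.05], [-0.02, -0.118, -0.993, 1.272]] [[377.5801942929127, 0.0, 247.1902135564482], [0.0, 377.5801942929127, 203.09240921500918], [0.0, 0.0, 1.0]]
top press [([177.0, 317.0], 0.77), ([206.0, 316.0], 0.53)]
top carton_center [([194.0, 416.0], 0.96), ([204.0, 317.0], 0.87), ([268.0, 333.0], 0.64)]
top console [([197.0, 187.0], 0.95)]
t
[... 926 characters left out ...]
2)]
wrist [[0.428, 0.864, 0.266, 0.194], [0.904, -0.409, -0.126, 0.6], [-0.0, 0.295, -0.956, 0.385]] [[332.2318807948897, 0.0, 258.3992176058276], [0.0, 332.2318807948897, 189.43066122000184], [0.0, 0.0, 1.0]]
[[ 4.03993590e-04 -9.55609517e-01 -2.94635855e-01  8.14743210e-02]
 [ 9.99999903e-01  4.38160756e-04 -4.99499223e-05  4.22884942e-04]
 [ 1.76830490e-04 -2.94635806e-01  9.55609601e-01 -1.54010918e-01]
 [ 0.00000000e+00  0.00000000e+00  0.00000000e+00  1.00000000e+00]]
wrist press []
wrist carton_center []
wrist console []
wrist go_left_top []
wrist go_right_top []
wrist stop []
wrist jar_a []
wrist glue []
wrist mug []
wrist tape []
wrist stapler []
wrist spare [([270.0, 269.0], 0.58)]
```

```bash
python3 - <<'E'
import cv2,numpy as np
t=cv2.imread('pics/top0.png')[110:300,60:460];cv2.imwrite('pics/t1.png',cv2.resize(t,(800,380),interpolation=3))
t=cv2.imread('pics/side0.png');cv2.imwrite('pics/s1.png',cv2.resize(t,(800,600),interpolation=3))
E
```

```text
(no output)
```

View pics/t1.png

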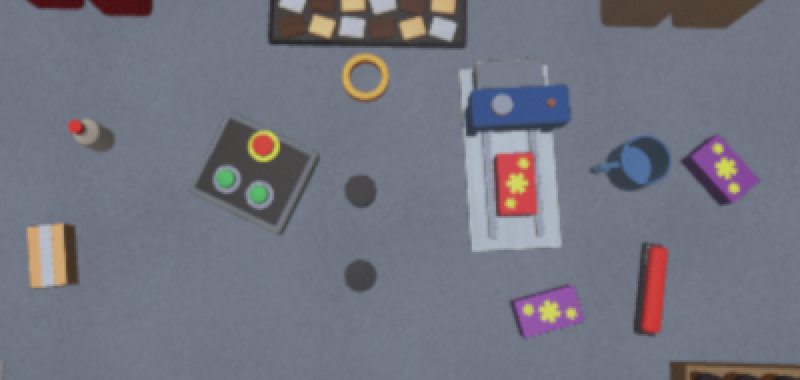

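View pics/s1.png

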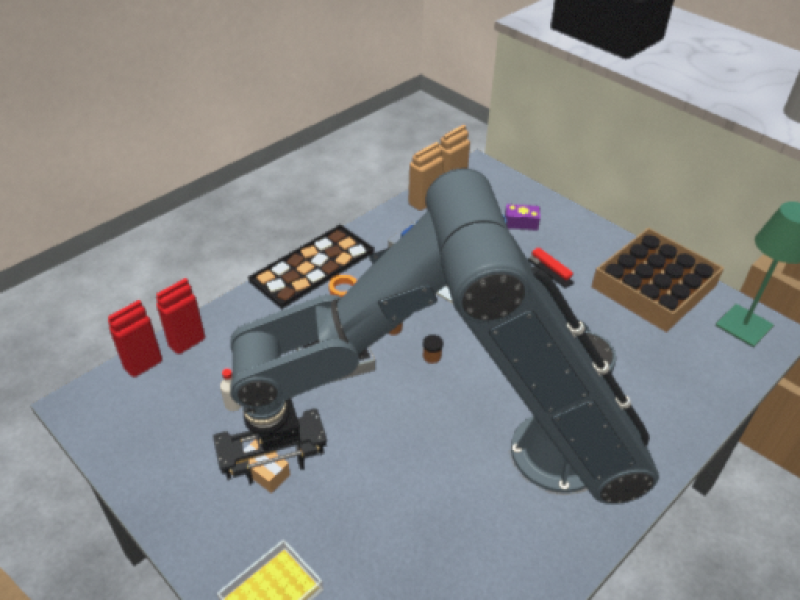

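The top view (2x crop) shows three star cartons: red at full-frame pixel (row 202, col 318), lying in the press channel, and purple at (194, 422) and (266, 334). The red one fits the description: right colour, and between the rails. The console is tilted about 25°. Its green buttons are at (199, 173) and (206, 189), with the red stop at (183, 191) on the far side.

```bash
cat >> h.py <<'E'
def blobs(c,lo,hi,amin=40):
    h=cv2.cvtColor(c['frame'],cv2.COLOR_RGB2HSV); m=cv2.inRange(h,np.array(lo),np.array(hi))
    n,l,s,ce=cv2.connectedComponentsWithStats(m); return [(ce[i][::-1],s[i,4],l==i) for i in range(1,n) if s[i,4]>=amin]
E
python3 - <<'E'
from h import *
c=cam('top')
for p,a,m in blobs(c,(45,70,60),(85,255,255)): print('green',p.round(1),a,at_z(c,p,.069).round(4))
h=cv2.cvtColor(c['frame'],cv2.COLOR_RGB2HSV)
for p,a,m in blobs(c,(0,120,90),(8,255,255))+blobs(c,(172,120,90),(180,255,255)): print('red',p.round(1),a,at_z(c,p,.062).round(4))
for nm,p,z in [('carton',(202,318),.062),('jarA',(205.5,240),.058),('jarB',(247.5,240),.058),('purp',(266,334),.05),('mug',(191,382),.09),('console',(197,187),.045),
 ('press fl',(234,296),.012),('press fr',(233,340),.012),('head l',(160,296),.145),('head r',(160,345),.145),('railL end',(228,306),.024),('railR end',(227,330),.024),('tape',(148,243),.025)]:
    print(nm,at_z(c,p,z).round(3))
# carton mask rect
m=((h[...,0]<8)|(h[...,0]>172))&(h[...,1]>120)
m|=(h[...,0]>18)&(h[...,0]<38)&(h[...,1]>100)
z=np.zeros_like(m);z[175:225,300:340]=1
pts=np.argwhere(m&z); W=np.array([at_z(c,p,.062)[:2] for p in pts]).astype(np.float32)
r=cv2.minAreaRect(W*1000);print(r)
E
```

```text
green [198.9 172.2] 65 [0.5433 0.2197 0.069 ]
green [206.8 188.9] 65 [0.5189 0.1645 0.069 ]
red [182.1 191. ] 70 [0.6008 0.1625 0.062 ]
red [201.3 318. ] 97 [ 0.5476 -0.2499  0.062 ]
red [255.  386.7] 335 [ 0.3819 -0.4666  0.062 ]
red [89.6 67.9] 468 [0.9081 0.5937 0.062 ]
red [ 93.1 105.7] 493 [0.8978 0.4641 0.062 ]
red [201.9 317.1] 330 [ 0.5456 -0.2471  0.062 ]
carton [ 0.545 -0.25   0.062]
jarA [0.528 0.001 0.058]
jarB [ 0.393 -0.003  0.058]
purp [ 0.343 -0.304  0.05 ]
mug [ 0.581 -0.446  0.09 ]
console [0.554 0.177 0.045]
press fl [ 0.443 -0.186  0.012]
press fr [ 0.45  -0.331  0.012]
head l [ 0.662 -0.169  0.145]
head r [ 0.665 -0.317  0.145]
railL end [ 0.463 -0.217  0.024]
railR end [ 0.468 -0.296  0.024]
tape [ 0.728 -0.002  0.025]
((546.3604125976562, -248.50311279296875), (97.6292724609375, 60.446964263916016), 3.8585829734802246)
```

```bash
python3 -m handwheel '[[-0.08,-0.05,0,0],[-0.2,-0.125,0,0],[-0.32,-0.2,0,0],[-0.43,-0.27,0,0],[-0.53,-0.33,0,0],[-0.6,-0.375,0,0],[-0.61,-0.38,0,0]]'
python3 -m handwheel '[[-0.08,-0.05,0,0],[-0.2,-0.125,0,0],[-0.32,-0.2,0,0],[-0.43,-0.27,0,0],[-0.53,-0.33,0,0],[-0.6,-0.375,0,0],[-0.61,-0.38,0,0],[-0.61,-0.38,0,0],[-0.61,-0.38,0,0]]'
cat > btn.py <<'E'
from h import *
import sys
o=robot.get_obs();print(o['time'],o['position'],o['tool_rot'])
c=cam('wrist');save(c,sys.argv[1])
P=[]
for p,a,m in blobs(c,(45,70,60),(85,255,255),150):
    print('green',p.round(1),a,at_z(c,p,.069).round(4)); P.append(p)
np.save(sys.argv[1]+'.npy',dict(c=c,P=P),allow_pickle=True)
E
python3 btn.py w1.png
```

```text
time: 2.58
position: [0.3866, 0.38, 0.2307]
tool_rot: [0.222, 0.975, -0.001, 0.001]
ft_force: [-0.6, -0.7, 0.2]
grip_width: 0.0873
grip_force: 0.0
time: 3.33
position: [0.5001, 0.2027, 0.2304]
tool_rot: [0.22, 0.976, 0.0, -0.001]
ft_force: [-0.6, 0.9, -0.7]
grip_width: 0.0869
grip_force: 0.0
3.3333 [0.50014297 0.20266923 0.23041116] [ 2.19656522e-01  9.75577084e-01  2.25001386e-04 -5.61744409e-04]
green [205.5 234.7] 661 [0.5195 0.1675 0.069 ]
green [204.2 293.3] 662 [0.5435 0.2215 0.069 ]
```

View pics/w1.png

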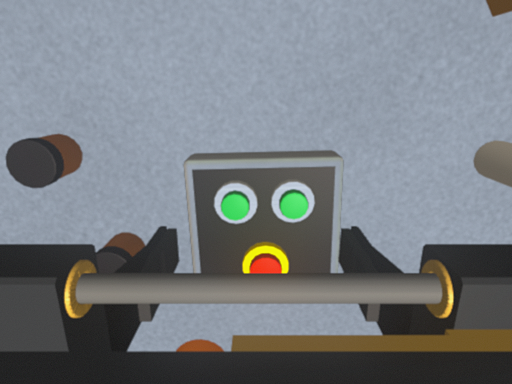

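The wrist view shows the green buttons at (205, 235) and (204, 293), and the stop at (265, 265) on the far side. They agree with the top view to about 3 mm. Next I go to the press with the fingers closed.

```bash
python3 -m handwheel '[[-0.03,-0.08,0,0],[-0.07,-0.2,0,0],[-0.11,-0.33,0,0],[-0.15,-0.46,0,0],[-0.19,-0.58,0,0],[-0.22,-0.68,0,0],[-0.237,-0.733,0,0]]' 0 20
python3 -m handwheel '[[-0.03,-0.08,0,-0.01],[-0.07,-0.2,0,-0.02],[-0.11,-0.33,0,-0.035],[-0.15,-0.46,0,-0.05],[-0.19,-0.58,0,-0.065],[-0.22,-0.68,0,-0.075],[-0.237,-0.733,0,-0.08],[-0.237,-0.733,0,-0.08],[-0.237,-0.733,0,-0.08]]'
python3 - <<'E'
from h import *
o=robot.get_obs();print(o['time'],o['position'],o['tool_rot'],o['grip_width'])
c=cam('wrist');save(c,'w2.png')
h=cv2.cvtColor(c['frame'],cv2.COLOR_RGB2HSV)
for l in('carton_center','press'):
  for d in vision.outline_of('wrist',l):
    W=np.array([at_z(c,p,.062)[:2] for p in np.argwhere(d['mask'])],np.float32)*1000
    print(l,d['conf'],d['point'],cv2.minAreaRect(W))
E
```

```text
time: 3.97
position: [0.47, -0.0284, 0.2307]
tool_rot: [0.219, 0.976, -0.0, 0.0]
ft_force: [-0.6, 0.3, -0.3]
grip_width: 0.0483
grip_force: 0.0
time: 4.72
position: [0.441, -0.2555, 0.2304]
tool_rot: [-0.03, 1.0, 0.001, -0.0]
ft_force: [-0.0, 0.2, 0.8]
grip_width: 0.0008
grip_force: 0.0
4.7167 [ 0.44100546 -0.25548289  0.23043631] [-2.96263705e-02  9.99560885e-01  5.58243942e-04 -6.57265657e-05] 0.0007770206181078925
carton_center 0.81 [67.0, 218.0] ((347.0927734375, -301.8507080078125), (57.652587890625, 96.33078002929688), 16.7191162109375)
carton_center 0.59 [259.2, 15.9] ((547.2713623046875, -509.9146423339844), (46.8433723449707, 33.85102844238281), 3.2199878692626953)
press 0.41 [196.6, 257.5] ((534.3265991210938, -250.3970184326172), (204.58592224121094, 129.94252014160156), 4.26886510848999)
```

View pics/w2.png

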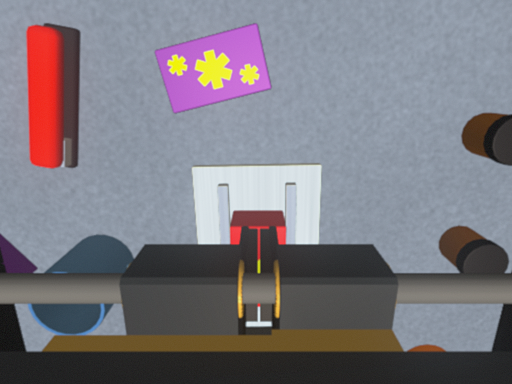

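The wrist view shows the rails' near ends at (184, 224) and (183, 291), and the red carton's end face at rows 211–226, cols 231–285, between the rails. The purple look-alike is at (67, 215), outside the press.

```bash
python3 - <<'E'
from h import *
c=cam('wrist')
for n,p,z in [('railR',(184,223.5),.024),('railL',(183,291),.024),('railR2',(240,222.5),.024),('railL2',(240,293),.024),('face low R',(211,232),.012),('face low L',(211,283),.012),('face top R',(226,230.5),.062),('face top L',(226,286),.062),('plate R',(167,193),.012),('plate L',(165,321),.012)]:
    print(n,at_z(c,p,z).round(4))
# height check of the face's top edge by two views: top camera
t=cam('top')
for p in[(226,230.5),(226,286)]: print([np.round(proj(t,at_z(c,p,z)),1) for z in (.05,.062,.075)])
m=cv2.cvtColor(t['frame'],cv2.COLOR_RGB2HSV)
print(m[208:224,318].tolist())
E
```

```text
railR [ 0.4666 -0.2914  0.024 ]
railL [ 0.4607 -0.2154  0.024 ]
railR2 [ 0.5361 -0.2904  0.024 ]
railL2 [ 0.5309 -0.2066  0.024 ]
face low R [ 0.5031 -0.2812  0.012 ]
face low L [ 0.4994 -0.2203  0.012 ]
face top R [ 0.5008 -0.2791  0.062 ]
face top L [ 0.4972 -0.2209  0.062 ]
plate R [ 0.452  -0.3281  0.012 ]
plate L [ 0.4405 -0.1815  0.012 ]
[array([214.7, 326.6]), array([216. , 327.1]), array([217.4, 327.6])]
[array([215.4, 307.9]), array([216.7, 308.8]), array([218.1, 309.9])]
[[179, 170, 216], [0, 165, 216], [5, 162, 216], [8, 160, 217], [4, 163, 216], [1, 165, 215], [0, 166, 216], [179, 172, 214], [179, 168, 187], [177, 112, 134], [147, 16, 145], [109, 21, 171], [135, 4, 139], [6, 10, 129], [0, 3, 89], [150, 3, 85]]
```

```bash
python3 -m handwheel '[[0,0,0.08,-0.0015],[0,0,0.19,-0.0015],[0,0,0.3,-0.0015],[0,0,0.41,-0.0015],[0,0,0.51,-0.0015],[0,0,0.59,-0.0015],[0,0,0.63,-0.0015],[0,0,0.64,-0.0015],[0,0,0.64,-0.0015],[-0.05,0,0.64,-0.0015],[-0.09,0,0.64,-0.0015],[-0.12,0,0.64,-0.0015],[-0.13,0,0.64,-0.0015],[-0.13,0,0.64,-0.0015]]'
python3 -m handwheel '[[-0.01,0,0,0],[-0.02,0,0,0],[-0.03,0,0,0],[-0.04,0,0,0],[-0.05,0,0,0],[-0.06,0,0,0],[-0.07,0,0,0],[-0.08,0,0,0],[-0.09,0,0,0],[-0.1,0,0,0],[-0.11,0,0,0],[-0.12,0,0,0],[-0.13,0,0,0],[-0.14,0,0,0],[-0.15,0,0,0],[-0.16,0,0,0],[-0.17,0,0,0],[-0.18,0,0,0],[-0.185,0,0,0],[-0.185,0,0,0]]'
python3 - <<'E'
from h import *
o=robot.get_obs();print(o['position'],o['ft_force'])
c=cam('wrist');save(c,'w3.png');
E
```

```text
time: 6.13
position: [0.481, -0.2543, 0.0396]
tool_rot: [-0.035, 0.999, -0.001, 0.001]
ft_force: [-0.6, -0.4, 0.4]
grip_width: 0.0004
grip_force: 0.0
time: 7.8
position: [0.536, -0.2504, 0.0386]
tool_rot: [-0.035, 0.999, -0.0, 0.001]
ft_force: [-0.2, 0.1, -0.4]
grip_width: 0.0006
grip_force: 0.0
[ 0.53596608 -0.25039688  0.0386106 ] [-0.1577909   0.14356712 -0.37763033]
```

View pics/w3.png

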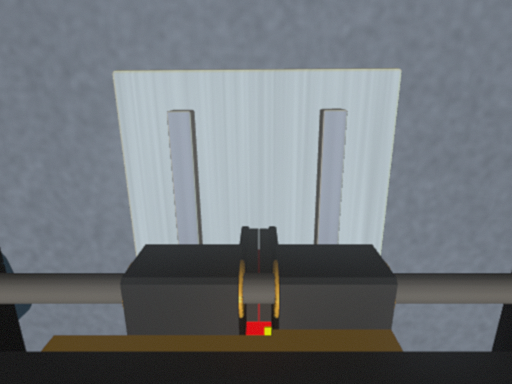

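The fingers sit mid-channel at col 259 (rails at cols 195 and 318), with the red carton just ahead. About 18 mm should remain.

```bash
python3 -m handwheel '[[-0.01,0,0,0],[-0.02,0,0,0],[-0.03,0,0,0],[-0.035,0,0,0],[-0.04,0,0,0],[-0.045,0,0,0],[-0.05,0,0,0],[-0.05,0,0,0],[-0.05,0,0,0]]'
python3 -m handwheel '[[-0.003,0,0,0],[-0.006,0,0,0],[-0.007,0,0,0],[-0.007,0,0,0]]'
```

```text
time: 8.6
position: [0.5505, -0.2492, 0.0386]
tool_rot: [-0.035, 0.999, -0.0, 0.0]
ft_force: [-1.3, 0.5, 0.4]
grip_width: 0.0005
grip_force: 0.3
time: 8.93
position: [0.5522, -0.2491, 0.0386]
tool_rot: [-0.035, 0.999, 0.0, -0.0]
ft_force: [-2.0, -0.2, 1.6]
grip_width: 0.0005
grip_force: 1.0
```

```bash
python3 - <<'E'
from h import *
c=cam('top');save(c,'t2.png')
m=cv2.cvtColor(c['frame'],cv2.COLOR_RGB2HSV)
t=c['frame'][130:250,270:370,::-1];cv2.imwrite('pics/t2c.png',cv2.resize(t,None,fx=5,fy=5,interpolation=3))
o=robot.get_obs();print(o['ft_force'],o['position'])
E
```

```text
[-2.42406887 -0.17898555  1.41134992] [ 0.55212498 -0.24905398  0.0385559 ]
```

View pics/t2c.png

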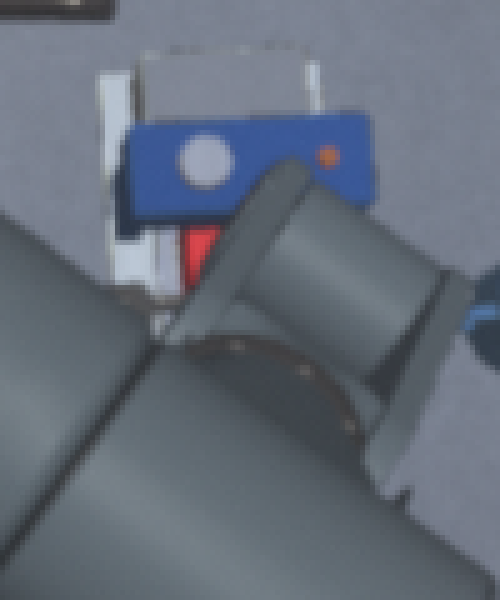

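The carton is now partly under the blue head. The force is still only about 2 N, so I keep pushing in small steps until the stop shows up in the force.

```bash
for i in 1; do :; done; python3 -m handwheel '[[-0.003,0,0,0],[-0.006,0,0,0],[-0.007,0,0,0],[-0.007,0,0,0],[-0.007,0,0,0]]'
python3 -m handwheel '[[-0.003,0,0,0],[-0.006,0,0,0],[-0.007,0,0,0],[-0.007,0,0,0],[-0.007,0,0,0]]'
python3 -m handwheel '[[-0.003,0,0,0],[-0.006,0,0,0],[-0.007,0,0,0],[-0.007,0,0,0],[-0.007,0,0,0]]'
```

```text
time: 9.4
position: [0.5544, -0.2489, 0.0385]
tool_rot: [-0.035, 0.999, -0.0, 0.0]
ft_force: [-2.0, -0.3, 1.5]
grip_width: 0.0006
grip_force: 0.9
time: 9.82
position: [0.5544, -0.2489, 0.0386]
tool_rot: [-0.035, 0.999, 0.0, -0.002]
ft_force: [-7.4, -2.7, 4.5]
grip_width: 0.0009
grip_force: 3.6
time: 10.23
position: [0.5544, -0.2489, 0.0386]
tool_rot: [-0.035, 0.999, 0.001, -0.004]
ft_force: [-11.5, -2.9, 6.5]
grip_width: 0.0008
grip_force: 6.0
```

The position stalls at 0.5544 (0.554 predicted) while the force climbs to 11 N: that is the stop. I back off and look.

```bash
python3 -m handwheel '[[0.01,0,0,0],[0.03,0,0,0],[0.08,0,0,0],[0.16,0,0,0],[0.24,0,0,0],[0.3,0,0,0],[0.32,0,0,0],[0.32,0,0,0],[0.32,0,-0.08,0],[0.32,0,-0.19,0],[0.32,0,-0.3,0],[0.32,0,-0.41,0],[0.32,0,-0.52,0],[0.32,0,-0.6,0],[0.32,0,-0.64,0],[0.32,0,-0.64,0],[0.32,0,-0.64,0]]'
python3 - <<'E'
from h import *
c=cam('wrist');save(c,'w4.png');print(robot.get_obs()['position'])
# expected outline of near face when home, from rails end .4637,-.2534, axis 4 deg
a=np.radians(4);u=np.array([np.cos(a),np.sin(a),0]);v=np.array([-u[1],u[0],0])
b=np.array([.4637,-.2534,0])
for z in(.012,.062):
  for s in(-.03,.03): print(z,s,np.round(proj(c,b+.1*u+s*v+[0,0,z]),1))
E
```

```text
time: 11.65
position: [0.4642, -0.2556, 0.2314]
tool_rot: [-0.035, 0.999, -0.001, 0.002]
ft_force: [-0.1, -0.2, -0.5]
grip_width: 0.0004
grip_force: 0.0
[ 0.46330483 -0.25503411  0.23020284]
0.012 -0.03 [239.7 235.9]
0.012 0.03 [239.8 284.5]
0.062 -0.03 [260.  232.8]
0.062 0.03 [260.1 287.8]
```

View pics/w4.png

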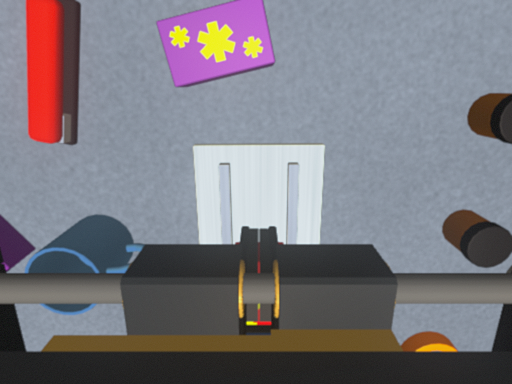

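```bash
python3 -m handwheel '[[-0.02,0.08,0,0],[-0.045,0.2,0,0],[-0.075,0.33,0,0],[-0.1,0.46,0,0],[-0.13,0.58,0,0],[-0.15,0.68,0,0],[-0.166,0.739,0,0]]' 52 30
python3 -m handwheel '[[-0.02,0.08,0,0.01],[-0.045,0.2,0,0.02],[-0.075,0.33,0,0.035],[-0.1,0.46,0,0.05],[-0.13,0.58,0,0.065],[-0.15,0.68,0,0.075],[-0.166,0.739,0,0.078],[-0.166,0.739,0,0.078],[-0.166,0.739,0,0.078],[-0.166,0.739,0,0.078]]'
python3 btn.py w5.png
python3 - <<'E'
from h import *
c=cam('top')
t=c['frame'][130:250,270:370,::-1];cv2.imwrite('pics/t3c.png',cv2.resize(t,None,fx=5,fy=5,interpolation=3))
a=np.radians(4);u=np.array([np.cos(a),np.sin(a),0]);v=np.array([-u[1],u[0],0]);b=np.array([.4637,-.2534,.062])
for s in(-.03,.03): r,k=proj(c,b+.1*u+s*v); print('home face corner, full',round(r,1),round(k,1),'crop',round((k-270)*5),round((r-130)*5))
o=robot.get_obs();print(o['grip_width'])
E
```

```text
time: 12.28
position: [0.4959, -0.027, 0.2286]
tool_rot: [-0.036, 0.999, 0.001, -0.002]
ft_force: [-0.3, -0.5, 0.3]
grip_width: 0.0389
grip_force: 0.0
time: 13.12
position: [0.5306, 0.1934, 0.2291]
tool_rot: [0.209, 0.978, -0.001, -0.001]
ft_force: [-0.2, -0.8, -0.6]
grip_width: 0.0451
grip_force: 0.0
13.1167 [0.5305523  0.19340576 0.22909013] [ 2.08608050e-01  9.77998090e-01 -7.72423503e-04 -1.34907019e-03]
green [176.  229.5] 705 [0.5202 0.1672 0.069 ]
green [176. 290.] 702 [0.5443 0.2211 0.069 ]
home face corner, full 195.9 326.2 crop 281 330
home face corner, full 196.8 307.6 crop 188 334
0.04524891259356141
```

View pics/t3c.png

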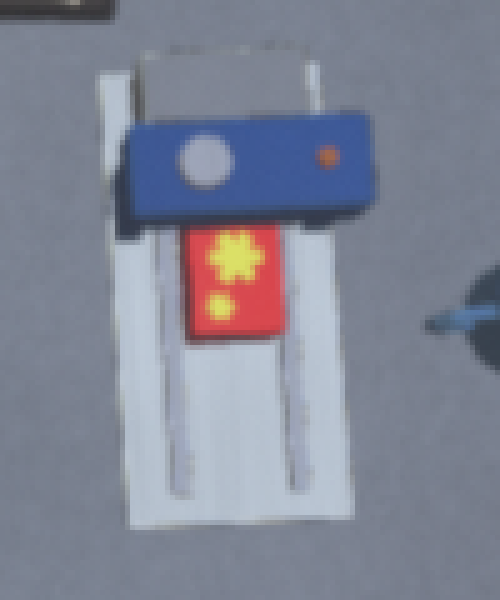

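View pics/w5.png

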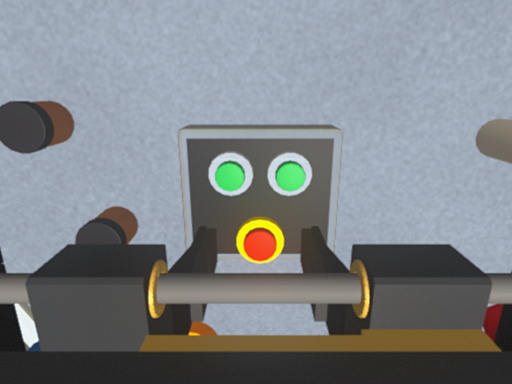

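The carton's near face lies at crop (188–285, 334), right on the predicted home line. The wrist view shows the buttons at (176, 230) and (176, 290), centred with the fingers at cols 205–315. I check the button height from two views, then descend.

```bash
python3 - <<'E'
from h import *
A=np.load('w1.png.npy',allow_pickle=True).item();B=np.load('w5.png.npy',allow_pickle=True).item()
for a,b,t in zip(A['P'],B['P'],[(206.8,188.9),(198.9,172.2)]):
    print(tri(A['c'],a,B['c'],b), tri(B['c'],b,dict(M=cam('top')['M'],K=vision.camera('top')['K']),t))
E
python3 -m handwheel '[[0,0,0.08,0],[0,0,0.18,0],[0,0,0.28,0],[0,0,0.37,0],[0,0,0.43,0],[0,0,0.46,0],[0,0,0.47,0],[0,0,0.47,0],[0,0,0.47,0]]'
python3 btn.py w6.png
```

```text
(array([0.52184466, 0.16570046, 0.06098341]), np.float64(0.00010537370804382655)) (array([0.52047784, 0.1658408 , 0.06308447]), np.float64(0.0018798707094501504))
(array([0.54680031, 0.2209964 , 0.06012988]), np.float64(9.573944980272092e-05)) (array([0.54422217, 0.22066298, 0.06675691]), np.float64(0.0016151135693427006))
time: 14.17
position: [0.5323, 0.194, 0.0906]
tool_rot: [0.209, 0.978, 0.0, 0.001]
ft_force: [-0.1, 1.1, 0.2]
grip_width: 0.0454
grip_force: 0.0
14.1667 [0.53230348 0.19397473 0.09057233] [2.08923723e-01 9.77931372e-01 3.61007800e-04 9.89152772e-04]
green [227.1 208.8] 1449 [0.5166 0.1704 0.069 ]
green [227.1 306.9] 1451 [0.5396 0.2217 0.069 ]
```

```bash
python3 -m handwheel '[[0,0,0.015,0],[0,0,0.03,0],[0,0,0.04,0],[0,0,0.048,0],[0,0,0.054,0],[0,0,0.06,0],[0,0,0.066,0],[0,0,0.072,0],[0,0,0.078,0],[0,0,0.082,0],[0,0,0.082,0],[0,0,0.082,0]]'
```

```text
time: 15.22
position: [0.5316, 0.194, 0.0691]
tool_rot: [0.209, 0.978, 0.0, 0.001]
ft_force: [-7.0, -2.1, 30.3]
grip_width: 0.0455
grip_force: 14.7
```

The stroke bottomed at TCP 0.069, the full 8 mm, with 30 N. I ease off a little and hold for about 4 s.

```bash
python3 -m handwheel '[[0,0,-0.002,0],[0,0,-0.002,0],[0,0,-0.002,0],[0,0,-0.002,0],[0,0,-0.002,0],[0,0,-0.002,0],[0,0,-0.002,0],[0,0,-0.002,0],[0,0,-0.002,0],[0,0,-0.002,0],[0,0,-0.002,0],[0,0,-0.002,0],[0,0,-0.002,0],[0,0,-0.002,0],[0,0,-0.002,0],[0,0,-0.002,0],[0,0,-0.002,0],[0,0,-0.002,0],[0,0,-0.002,0],[0,0,-0.002,0]]'
python3 -m handwheel '[[0,0,0,0],[0,0,0,0],[0,0,0,0],[0,0,0,0],[0,0,0,0],[0,0,0,0],[0,0,0,0],[0,0,0,0],[0,0,0,0],[0,0,0,0],[0,0,0,0],[0,0,0,0],[0,0,0,0],[0,0,0,0],[0,0,0,0],[0,0,0,0],[0,0,0,0],[0,0,0,0],[0,0,0,0],[0,0,0,0]]'
python3 -m handwheel '[[0,0,0,0],[0,0,0,0],[0,0,0,0],[0,0,0,0],[0,0,0,0],[0,0,0,0],[0,0,0,0],[0,0,0,0],[0,0,0,0]]'
python3 -m handwheel '[[0,0,-0.01,0],[0,0,-0.02,0],[0,0,-0.04,0],[0,0,-0.08,0],[0,0,-0.15,0],[0,0,-0.23,0],[0,0,-0.32,0],[0,0,-0.4,0],[0,0,-0.45,0],[0,0,-0.47,0],[0,0,-0.47,0],[0,0,-0.47,0]]'
python3 - <<'E'
from h import *
c=cam('wrist');t=cam('top')
a=c['frame'][:,:,::-1][90:290,120:400];b=cv2.resize(t['frame'][130:250,270:370,::-1],(280,336))
im=np.zeros((336,560,3),np.uint8);im[:200,:280]=a;im[:,280:]=b;cv2.imwrite('pics/f.png',im)
for p,s,m in blobs(c,(45,70,60),(85,255,255),150): print(p,s,at_z(c,p,.069))
E
```

```text
time: 16.88
position: [0.5315, 0.1941, 0.0692]
tool_rot: [0.209, 0.978, 0.0, 0.001]
ft_force: [-5.5, -1.8, 26.1]
grip_width: 0.0453
grip_force: 12.9
time: 18.55
position: [0.5316, 0.194, 0.0692]
tool_rot: [0.209, 0.978, 0.0, 0.001]
ft_force: [-5.7, -1.3, 25.5]
grip_width: 0.0455
grip_force: 12.9
time: 19.3
position: [0.5316, 0.194, 0.0692]
tool_rot: [0.209, 0.978, 0.0, 0.001]
ft_force: [-5.8, -1.5, 26.2]
grip_width: 0.0452
grip_force: 12.9
time: 20.3
position: [0.5308, 0.1939, 0.2058]
tool_rot: [0.209, 0.978, -0.0, -0.001]
ft_force: [-0.5, 0.4, 0.0]
grip_width: 0.0453
grip_force: 0.0
[181.86699507 226.59482759] 812 [0.51992257 0.16737666 0.069     ]
[181.78694581 291.39778325] 812 [0.54390152 0.22123108 0.069     ]
```

View pics/f.png

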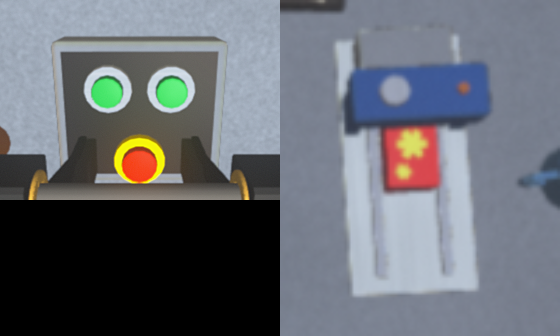

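Both green buttons are up again (crop (92, 107) and (92, 172)), the stop is untouched, the carton is still home, and the arm is clear of everything.

```bash
python3 -c "
from rig import job
print(job.hand_in())"
```

```text
the job is handed in; nothing more can be done
None
```

The carton is home against the end stop, both green buttons were held fully down together for about 4 s and let go, and the job is handed in (no verdict was returned).

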